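# Hold the sealer's key switch turned

## Task

Take the red-headed key out of the grey key rack, push it into the key switch on the sealer's blue control box past the sticky pins until its collar sits fully home on the box's face against the sprung plunger, and only then turn it a quarter turn clockwise (seen from above) to the stop. The switch springs back if it is let go: finish while still gripping the key and holding it turned and fully in. Leave the yellow and blue keys in the rack and do not disturb the mooncakes and tubs.

Things in the scene. Friction and masses are not known exactly. Their poses are not given: they have to be found in the camera images.
- key_red: The key to use, upright, tip down, in any one of the rack's three sockets. Origin at the tip, z up. Brass bit 0 to 12 mm up, 16 mm wide along y, 6 mm thick along x, lowest 3 mm tapered; round shank 6 mm thick to 23 mm; steel collar 18 mm in diameter from 23 to 27 mm; red plastic head from 27 to 67 mm. About 60 g. Fits either way round.
- key_yellow: Same key with a yellow head, in another socket of the rack. Leave it.
- key_blue: Same key with a blue head, in another socket of the rack. Leave it.
- rack: Fixed grey plastic block 50 (x) x 170 (y) x 40 mm high, origin at the centre of its underside. Three sockets, 8 mm along x and 18 mm along y, at y = -55, 0 and 55 mm. A parked key hangs by its collar on the top, its tip 17 mm above the table, axes parallel to the rack's (about 1 mm of play). It lifts straight up and out, 23 mm.
- console: Fixed blue control box, 140 (x) x 170 (y) x 60 mm high with an aluminium face on top, origin at the centre of its underside. The keyhole is in the middle of the face. A red emergency stop, 24 mm tall, 36 mm in diameter, stands on the face at x = -35, y = 62 mm; two pilot lamps 6 mm tall at x = -50, y = -52 and -68 mm.
- lock_mouth (a point): Centre of the keyhole, level with the face (60 mm above the table), axes as the box's. A vertical slot 8 mm along x, 18 mm along y in a face plate 8 mm thick; the bit's 16 mm width goes along y. Home is 23 mm deep, collar on the face. The plate stops the key turning until its bit is wholly below (20 mm deep), and keeps it from coming out while turned.
- plug (a joint): Angle of the key switch: 0 at rest, grows clockwise seen from above, stop at 1.57 rad. Springs back when let go; takes 0.03 N m at first, 0.11 N m at the stop. The bit has about 0.13 rad of play each way. A red pointer by the keyhole turns with it from the black mark (box's +y side) to the green mark (+x side).
- tub_a: White plastic tub 74 x 74 x 34 mm with a mooncake in it, standing beyond the rack (+x side). Origin under its centre. Leave it.
- tub_b: White plastic tub 74 x 74 x 34 mm with a mooncake in it, in the middle towards the back. Origin under its centre. Leave it.
- tub_empty: Empty white tub 62 x 62 x 36 mm between box and rack. Origin under its centre. Leave it.
- cake_left: Loose mooncake 58 x 58 x 29 mm on the table at the robot's left. Origin under its centre. Leave it.
- cake_right: Loose mooncake 58 x 58 x 29 mm on the table at the robot's right. Origin under its centre. Leave it.
- red_head (a point): Middle of the red key's head, 47 mm above its tip, axes as the key's. The head is 30 mm wide along y, 12 mm thick along x and 40 mm tall: grip it across x from above, with the fingertips staying above the collar (whose top is 20 mm below this point).
- pin_a (a joint): How far (m) the upper sticky pin, 14 mm below the face, is pushed aside: 0 at rest, up to about 0.001 once the key is past. Two such sprung pins press on the flat sides of the bit and resist the key with about 5 to 10 N as it passes: push on, wiggling a little. The plug's pocket (8 x 18 mm) lies in line with the slot at rest.
- pin_b (a joint): The same for the lower sticky pin, 19 mm below the face, on the other side.
- plunger (a joint): How far (m) the sprung plunger under the key is pressed down: 0 at rest (its top 17 mm below the face), about 0.006 with the key fully home. It pushes the key back up with 1.5 N, rising to about 3.5 N.
There are look-alikes about, which are no part of the job. What is shaped like the console but turquoise is not meant. What is shaped like the key_red but green is not meant.

How it is judged:
On the way, in this order (a step that is already met when the one before it is completed fails the run):
1. the red key is gripped and lifted clear of the rack (height (world z) of key_red above 0.045 m and contact force between the fingers and key_red above 1 N), for 0.1 s.
2. the red key is fully home in the keyhole (collar within 2 mm of the face) with the switch not yet turned (z of key_red in the frame of lock_mouth below -0.021 m and horizontal distance between key_red and lock_mouth below 0.004 m and value of joint plug below 0.3 rad), for 0.1 s.
At the end, for the whole second after the job is handed in: The switch is held at a quarter turn (beyond 1.3 of 1.57 rad) by the red key, which is still in the keyhole (at least 19 mm of 23 mm deep, centred within 4 mm), at rest and gripped by the fingers (over 2 N); the other two keys are in the rack (value of joint plug above 1.3 rad and z of key_red in the frame of lock_mouth below -0.019 m and horizontal distance between key_red and lock_mouth below 0.004 m and contact force between the fingers and key_red above 2 N and linear speed of key_red below 0.02 m/s and distance of each of key_yellow, key_blue from where it was at the start of the episode below 0.015 m); the arm keeps its last pose, push and grip.
It fails at once if the yellow or the blue key is moved out of its place (distance of any of key_yellow, key_blue from where it was at the start of the episode above 0.015 m).
It fails at once if a mooncake or a tub is disturbed (moved by more than 20 mm) (distance of any of tub_a, tub_b, tub_empty, cake_left, cake_right from where it was at the start of the episode above 0.02 m).
It also fails if it takes over 46 s, if anything falls off the work surface, if the arm or the gripper's body presses on something with over 40 N, if the wrist force passes 120 N, or if a joint passes its speed limit or range.

## Robot

A 6-joint arm with a two-finger parallel gripper is mounted at the origin on the work surface. World frame = base frame: x ahead of the robot, y to its left, z up, the work surface at z = 0. Lengths are in m, angles in rad, forces in N, time in s.
With the tool pointing down it reaches from about 0.3 to 0.75 m from the base axis. Payload 8.5 kg.
Tool frame: the origin (TCP) lies midway between the tips of the shut fingers; the grasp point (between the pads) lies 19 mm behind it (env.grasp_offset is the z of the grasp point in the tool frame, in m); z points along the fingers, y is the line along which they close (so a half turn about z gives the same grasp; the last joint's range is limited). The gripper opens to 88 mm and grips with 3 to 60 N. Pads are 18 mm wide; open, the fingers measure 123 mm over their backs; the gripper's body (75 mm by 187 mm) begins 45 mm behind the grasp point.
Start: joints at [-1.493, 0.381, 1.297, -0, 1.464, -0.215], TCP at [0.159, -0.527, 0.239] pointing down, gripper open.
Joint ranges: [-3.11, 3.11], [-0.89, 2.33], [0.22, 2.48], [-1.42, 4.56], [0.17, 2.85], [-2.88, 2.88]. Speed limits (rad/s): [2.39, 2.39, 3.14, 3.14, 3.14, 3.14].

## Interface

Orientations are given as a 3x3 rotation matrix whose columns are the frame's x, y, z axes.
In Python, from rig import env gives the robot as it stands.
- The arm moves only by the shell command python3 -m pendant 'ROWS' [FORCE]. ROWS is text: rows parted by semicolons, each of 5 numbers parted by spaces: the shift along the tool's x, y, z in mm, then the turn about the tool's z in degrees, then the closure, from 0 (fully open) to 1 (shut). A call has 1 to 20 rows; each row is the pose to reach, as a shift and turn from the pose commanded when the call began, along the tool's axes at that moment; what a row does not reach only later rows make up. A row lasts 1/8 s, in which the tool goes at most 62.5 mm and 10.7 degrees, less where a joint would pass 70% of its speed; a pose out of reach is approached as far as the arm can. A call with a gripper value outside its range is refused whole. The fingers move at their own pace and stop on an object; FORCE is the grip in N (left out, the last holds). Time passes only in rows, so rows that repeat a pose let the fingers close. It gives the time, the measured TCP pose, the force and the opening at its end, in the units of the state.
- env.read_state(): the state, without advancing time (a new reading comes with each control period).
- env.camera(name): name is "side" or "top"; returns a dict with "pixels" (420x560x3 uint8, blue, green, red), "range_z" (420x560 float32, m along the optical axis (not along the pixel's ray), 0 where there is no reading), "mtx" (3x3 intrinsics, pixels), "cam_to_world" (4x4, takes a point from camera to world coordinates). Camera axes: x right, y down, z forward; pixel columns grow to the right and rows downward; lengths in m; the calibration is good to about 2 mm. A picture is of the moment at which its call begins.
- env.sign_off(): hands the job in, once; it reports no verdict.
Trained networks look in the newest picture that a camera, given by its name, has taken for a name from the list of things; names that differ only in an ending like _2 or _b are one class to them, and where a whole thing is asked for, a point or a joint stands for the part that bears it (a point fixed in the world has none). Each returns a list of dicts, best first, with "score" (0 to 1); they miss things now and then, are a little off and sometimes report something else, mostly with a low value. They report only what shows in the picture. A call takes as long as a camera call. They do not tell look-alikes from the thing itself.
- env.silhouettes(camera, target): "pixels" (420x560 bool, what is visible of it) and "centre" ([row, column] in pixels, amid what is visible of it).
The state is a dict: "clock": time; "qpos": joint angles; "qd": joint speeds; "tau": joint torques, N m; "position": TCP position; "eef_rot": TCP orientation; "ft_force": force on the tool from outside, world axes, zero at the start; "ft_torque": the same for the moment, N m; "gripper_width": finger opening in m.
Only numpy, scipy, OpenCV 4.12 (cv2) and the standard library are available. Lean on these libraries where they do the work, as an engineer would, in place of code of your own. Each camera call takes 0.05 s, during which the arm holds its last target. There are 200 camera calls.

## Working session

There is one attempt and no reset: what is moved stays moved. The work goes in short steps, Python scripts to look and compute and a shell command to move; the robot and the scene stay as the last step left them, time stands still between calls to the robot, and variables do not carry over. Pictures are saved under pics/ and viewed, on a budget of 10 in all, crops included, one or two more only if the job needs it, and the job is handed in when it is done.

```bash
ls; mkdir -p pics
python3 - <<'E'
from rig import env
import cv2,numpy as np
a=env.camera("top");b=env.camera("side")
np.savez("v0.npz",**{f"{n}_{k}":v for n,c in(("top",a),("side",b)) for k,v in c.items()})
cv2.imwrite("pics/a.png",a["pixels"]);cv2.imwrite("pics/b.png",b["pixels"])
s=env.read_state();print(s["position"],s["eef_rot"],s["clock"],s["gripper_width"],env.grasp_offset)
print(a["cam_to_world"],b["cam_to_world"])
E
```

```text
pics
[ 0.15872622 -0.52635109  0.23821585] [[ 9.57450238e-01  2.88598395e-01 -8.94134074e-05]
 [ 2.88598266e-01 -9.57449410e-01  1.29176041e-03]
 [ 2.87191167e-04 -1.26260087e-03 -9.99999162e-01]] 0.1 0.08844949249982334 -0.0187
[[-0.02742002 -0.99776969  0.06085883  0.4316791 ]
 [-0.99959823  0.02693125 -0.00883719  0.00255423]
 [ 0.00717848 -0.06107669 -0.99810726  1.63441123]
 [ 0.          0.          0.          1.        ]] [[-0.82805383 -0.33055359  0.45283681 -0.0581935 ]
 [-0.56034198  0.51465574 -0.64895788  0.82721724]
 [-0.01853971 -0.79111554 -0.61138571  0.85649423]
 [ 0.          0.          0.          1.        ]]
```

View pics/a.png

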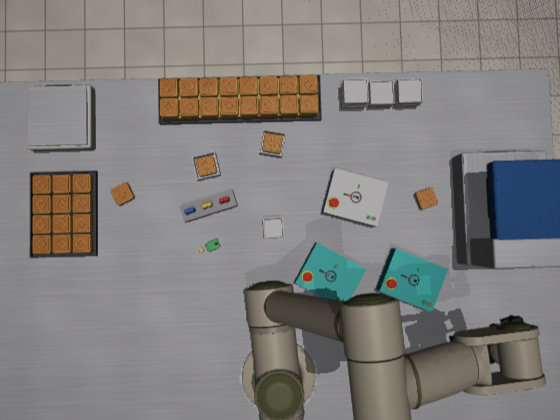

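View pics/b.png

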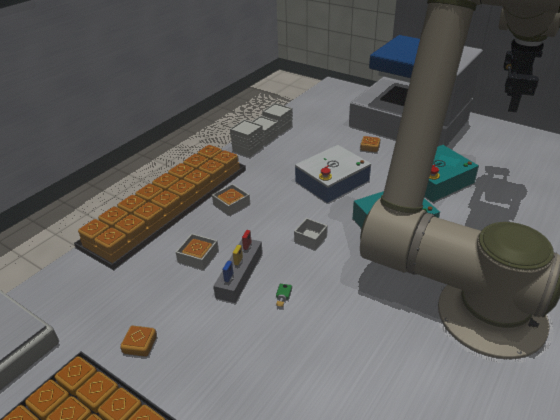

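Top view: the red head at (224,200) in the grey rack, with yellow at (207,205) and blue at (190,211). Red things that could be confused with it are the e-stops at (334,203), (308,277) and (391,283). The green look-alike key is at (211,245). The aluminium-faced box at (355,197), with blue sides in the side view, is the console; the boxes at (330,272) and (412,278) are turquoise look-alikes. I choose the red head at (224,200) and the box at (355,197).

```bash
cat > h.py <<'E'
import numpy as np,cv2
def cloud(c):
    z=c["range_z"];h,w=z.shape;u,v=np.meshgrid(np.arange(w),np.arange(h));K=c["mtx"]
    p=np.stack([(u-K[0,2])/K[0,0]*z,(v-K[1,2])/K[1,1]*z,z],-1)
    T=c["cam_to_world"];return p@T[:3,:3].T+T[:3,3]
def onplane(c,u,v,h):
    K=c["mtx"];T=c["cam_to_world"];d=T[:3,:3]@np.array([(u-K[0,2])/K[0,0],(v-K[1,2])/K[1,1],1.])
    return T[:3,3]+d*(h-T[2,3])/d[2]
def topix(c,p):
    T=c["cam_to_world"];q=T[:3,:3].T@(np.asarray(p)-T[:3,3]);q=c["mtx"]@q;return q[:2]/q[2]
def load(f="v0.npz"):
    d=np.load(f);o={}
    for k in d: n,m=k.split("_",1);o.setdefault(n,{})[m]=d[k]
    return o
E
python3 - <<'E'
from h import *
V=load();out=[]
for n,rb,cb in (("top",(80,235),(175,250)),("side",(220,290),(205,270))):
    c=V[n];P=cloud(c);hsv=cv2.cvtColor(c["pixels"],cv2.COLOR_BGR2HSV)
    print(n,c["mtx"][0,0])
    for nm,l,h in (("red",0,8),("red2",172,180),("yel",20,33),("blue",105,125)):
        m=(hsv[...,0]>=l)&(hsv[...,0]<=h)&(hsv[...,1]>140)&(hsv[...,2]>60)
        k=np.zeros_like(m);
        if n=="top":k[185:220,175:240]=1
        else:k[225:285,218:256]=1
        m&=k
        if m.sum()>2:
            p=P[m];print(nm,m.sum(),np.argwhere(m).mean(0),np.median(p,0).round(4),p.min(0).round(3),p.max(0).round(3))
    k=np.zeros(P.shape[:2],bool)
    if n=="top":k[155:240,310:400]=1
    else:k[135:200,285:380]=1
    f=k&(abs(P[...,2]-.06)<.006);p=P[f]
    print("face z",np.median(p[:,2]),cv2.minAreaRect(p[:,:2].astype(np.float32)*1000), p.mean(0))
    k[:]=0
    if n=="top":k[180:230,170:245]=1
    else:k[225:305,205:270]=1
    p=P[k&(abs(P[...,2]-.04)<.005)];print("rack",len(p),cv2.minAreaRect(p[:,:2].astype(np.float32)*1000))
t=V["top"]["pixels"];s=V["side"]["pixels"]
cr=[cv2.resize(x,(390,290),interpolation=cv2.INTER_CUBIC) for x in (t[160:230,315:395],t[180:225,178:245],s[140:200,290:375],s[222:300,205:275])]
cv2.imwrite("pics/c.png",np.vstack([np.hstack(cr[:2]),np.hstack(cr[2:])]))
E
```

```text
top 516.7785567151564
red 37 [199.45945946 223.86486486] [0.5448 0.1493 0.083 ] [0.538 0.137 0.037] [0.552 0.166 0.091]
yel 33 [204.96969697 206.42424242] [0.5288 0.2011 0.0829] [0.432 0.003 0.055] [0.535 0.216 1.634]
blue 36 [210.38888889 189.05555556] [0.5149 0.2559 0.0822] [0.508 0.242 0.036] [0.521 0.272 0.089]
face z 0.05991079441323732 ((544.7830200195312, -250.68344116210938), (171.72999572753906, 141.26625061035156), 73.48324584960938) [ 0.54474781 -0.25174721  0.0599741 ]
rack 605 ((531.5923461914062, 203.1610870361328), (50.3044548034668, 169.88134765625), 15.936742782592773)
side 504.41283409258966
red 32 [233.6875 246.0625] [0.5455 0.1509 0.0831] [0.537 0.137 0.08 ] [0.552 0.163 0.087]
yel 42 [249.11904762 236.85714286] [0.5305 0.2048 0.0831] [0.524 0.19  0.076] [0.54  0.217 0.086]
blue 41 [265.24390244 226.87804878] [0.5157 0.2579 0.0833] [0.508 0.241 0.08 ] [0.523 0.27  0.086]
face z 0.05951085092485198 ((484.2878723144531, -233.0569305419922), (179.21368408203125, 275.91217041015625), 74.39276885986328) [ 0.53351467 -0.24268396  0.05951076]
rack 793 ((547.8486938476562, 214.13693237304688), (130.61802673339844, 171.73001098632812), 30.818265914916992)
```

View pics/c.png

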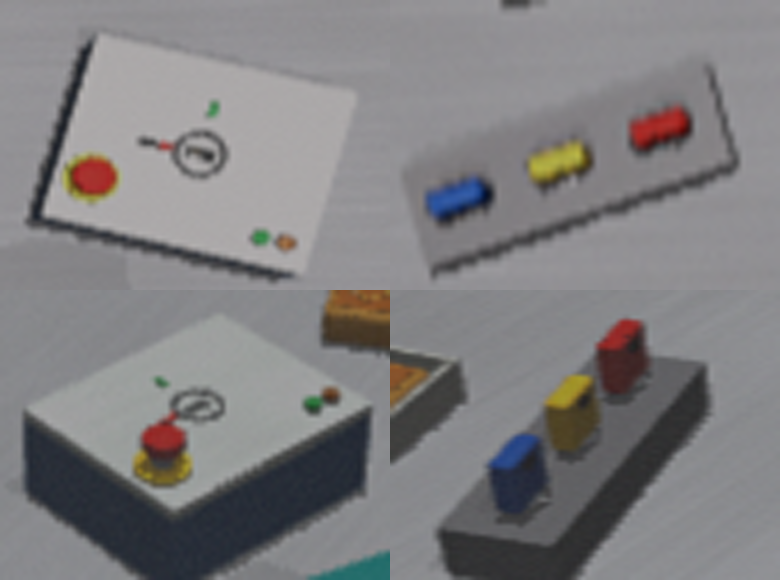

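The close crop confirms it. The red key is at the rack's right end, and the console is the box with the aluminium face and blue sides, its e-stop on the left. Next: refine the key and keyhole positions and work out the moves.

```bash
cat >> h.py <<'E'
def tomove(s,p,toolx_deg):
    R=s["eef_rot"];d=R.T@(np.asarray(p)-s["position"])*1000
    yaw=np.degrees(np.arctan2(R[1,0],R[0,0]));return d.round(1),round((yaw-toolx_deg+180)%360-180,1)
E
python3 - <<'E'
from h import *
from rig import env
V=load()
for n,o,cs in(("top",(315,160),(80,70)),("side",(290,140),(85,60))):
    c=V[n];x,y=(199,154) if n=="top" else (197,116)
    u=o[0]+x/390*cs[0]-.5;v=o[1]+y/290*cs[1]-.5
    print(n,u,v,onplane(c,u,v,.06))
    # dark ring centroid
    g=cv2.cvtColor(c["pixels"],cv2.COLOR_BGR2GRAY)
    u0,v0=int(round(u)),int(round(v));w=g[v0-6:v0+7,u0-7:u0+8].astype(float);d=(w<np.median(w)-30)
    pts=np.argwhere(d)[:,::-1].astype(np.float32)
    (cx,cy),ax,_=cv2.fitEllipse(cv2.convexHull(pts));print(len(pts),ax,onplane(c,u0-7+cx,v0-6+cy,.06))
print(tomove(env.read_state(),(.5465,.1505,.13),105.9))
E
```

```text
top 355.3205128205128 196.67241379310343 [ 0.54348508 -0.24981402  0.06      ]
55 (10.426878929138184, 13.263324737548828) [ 0.54329396 -0.24776345  0.06      ]
side 332.43589743589746 163.5 [ 0.5456423  -0.25076998  0.06      ]
68 (11.431973457336426, 20.788267135620117) [ 0.55466572 -0.2392728   0.06      ]
(array([ 566.6, -536. ,  109.1]), np.float64(-89.1))
```

```bash
python3 -m pendant '100 -90 20 -10 0;200 -180 40 -20 0;300 -280 60 -30 0;400 -370 70 -40 0;500 -460 80 -50 0;567 -536 90 -60 0;567 -536 100 -70 0;567 -536 108 -80 0;567 -536 108 -89 0;567 -536 108 -89 0;567 -536 108 -89 0;567 -536 108 -89 0;567 -536 108 -89 0;567 -536 108 -89 0;567 -536 108 -89 0' 40
python3 - <<'E'
from h import *
from rig import env
s=env.read_state();print(s["clock"],s["position"],tomove(s,(.5465,.1505,.05),105.9))
a=env.camera("top");b=env.camera("side")
x=[cv2.resize(i,(400,600),interpolation=cv2.INTER_CUBIC) for i in (a["pixels"][130:250,175:255],b["pixels"][180:300,205:285])]
cv2.imwrite("pics/d.png",np.hstack(x))
E
```

```text
clock: 1.98
position: [0.5464, 0.1496, 0.1306]
eef_rot: [[-0.272, 0.962, -0.001], [0.962, 0.272, -0.0], [-0.0, -0.001, -1.0]]
ft_force: [-0.5, 0.8, 0.2]
gripper_width: 0.0881
1.975 [0.54642824 0.14963941 0.13058217] (array([ 0.8,  0.4, 80.6]), np.float64(-0.1))
```

View pics/d.png

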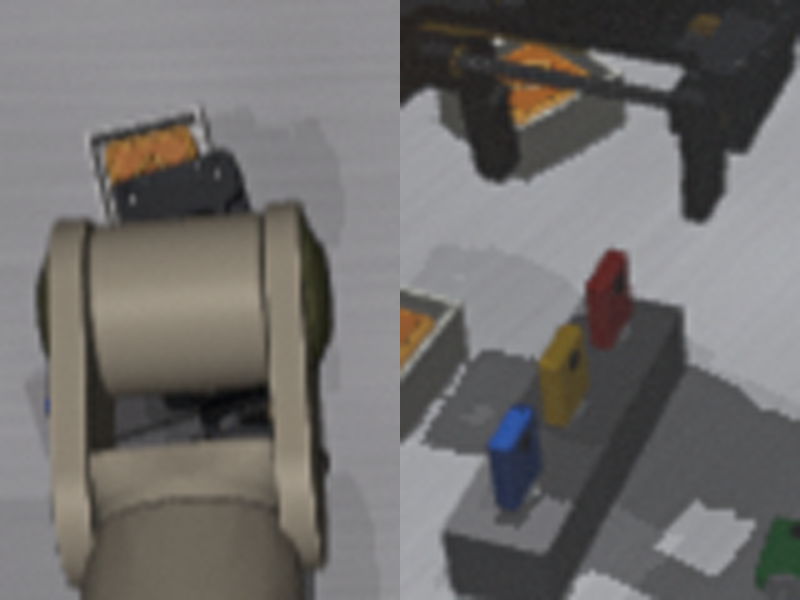

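Side view: the fingers straddle the red key, whose head is at crop (610,300). Now I'll descend and grip softly.

```bash
python3 -m pendant '1 0 30 0 0;1 0 60 0 0;1 0 80 0 0;1 0 80 0 0;1 0 80 0 0;1 0 80 0 1;1 0 80 0 1;1 0 80 0 1;1 0 80 0 1;1 0 80 0 1;1 0 80 0 1;1 0 80 0 1;1 0 80 0 1' 12
```

```text
clock: 3.7
position: [0.5467, 0.1512, 0.0508]
eef_rot: [[-0.272, 0.962, 0.0], [0.962, 0.272, 0.0], [0.0, 0.0, -1.0]]
ft_force: [-0.1, 0.1, 0.3]
gripper_width: 0.0122
```

```bash
python3 -m pendant '0 0 0 0 1;0 0 0 0 1;0 0 -15 0 1;0 0 -30 0 1;0 0 -50 0 1;0 0 -80 0 1;0 0 -80 0 1' 40
python3 - <<'E'
from h import *
from rig import env
s=env.read_state();print(s["position"],s["ft_force"])
print(tomove(s,(.5445,-.2503,.13),73.5))
E
```

```text
clock: 4.58
position: [0.5476, 0.1513, 0.1335]
eef_rot: [[-0.272, 0.962, 0.005], [0.962, 0.272, 0.0], [-0.001, 0.005, -1.0]]
ft_force: [0.4, -0.2, -0.9]
gripper_width: 0.0118
[0.54764367 0.15132807 0.13348064] [ 0.44485404 -0.17045364 -0.88722753]
(array([-385.6, -112.3,    3.3]), np.float64(32.3))
```

```bash
python3 -m pendant '-60 -18 -8 5 1;-120 -36 -8 10 1;-180 -54 -8 15 1;-240 -72 -8 20 1;-300 -90 -8 25 1;-350 -105 -8 32 1;-386 -112 -8 32 1;-386 -112 -8 32 1;-386 -112 -8 32 1;-386 -112 -8 32 1;-386 -112 -8 32 1'
python3 - <<'E'
from h import *
from rig import env
s=env.read_state();print(s["position"],s["ft_force"],tomove(s,(.5445,-.2503,.1),73.5))
a=env.camera("top");b=env.camera("side")
np.savez("v1.npz",**{f"{n}_{k}":v for n,c in(("top",a),("side",b)) for k,v in c.items()})
x=[cv2.resize(i,(400,400),interpolation=cv2.INTER_CUBIC) for i in (a["pixels"][150:250,305:405],b["pixels"][110:200,290:380])]
cv2.imwrite("pics/e.png",np.hstack(x))
m=env.silhouettes("side","key_red")
for i in m[:2]:print(i["score"],i["centre"],i["pixels"].sum())
E
```

```text
clock: 5.95
position: [0.5439, -0.2497, 0.1388]
eef_rot: [[0.278, 0.961, -0.0], [0.961, -0.278, 0.0], [0.0, -0.0, -1.0]]
ft_force: [0.3, -0.2, -0.9]
gripper_width: 0.0115
[ 0.54389728 -0.24974364  0.13883837] [ 0.34613538 -0.20672123 -0.92370178] (array([-0.4,  0.7, 38.8]), np.float64(0.3))
0.71 [294.5, 286.0] 238
```

View pics/e.png

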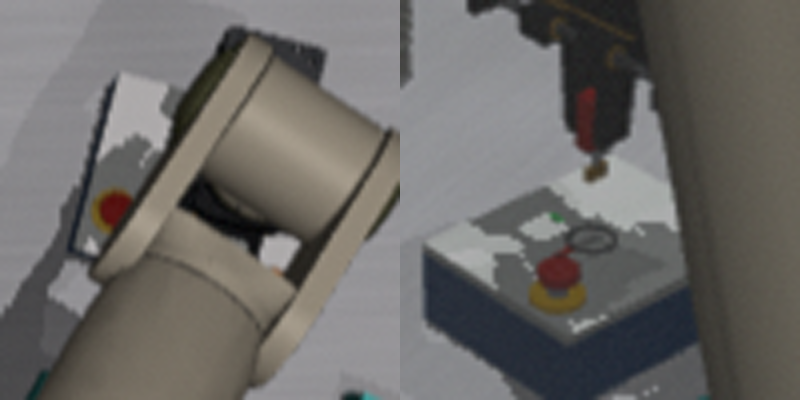

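Side view: the bit is at crop (596,175), right above the keyhole ring at (592,238). I'll compare the bit's predicted and seen positions, and fit the face and ring outlines below pixel level in both views.

```bash
cat > k.py <<'E'
from h import *
from scipy.optimize import minimize
V=load();W=load("v1.npz")
# soft render of face quad: mean inside strip vs outside strip contrast
def score(c,p,ringonly=False):
    g=cv2.GaussianBlur(cv2.cvtColor(c["pixels"],cv2.COLOR_BGR2GRAY).astype(np.float32),(3,3),.6)
    x,y,t=p;R=np.array([[np.cos(t),-np.sin(t)],[np.sin(t),np.cos(t)]])
    def samp(L):
        P=np.c_[L@R.T+[x,y],np.full(len(L),.06)];T=c["cam_to_world"];q=(P-T[:3,3])@T[:3,:3]@c["mtx"].T
        q=(q[:,:2]/q[:,2:]).astype(np.float32);return cv2.remap(g,q[None,:,0],q[None,:,1],cv2.INTER_CUBIC)[0]
    if ringonly:
        a=np.linspace(0,2*np.pi,120);a=a[abs((a-np.pi/2))>.5];u=np.c_[np.cos(a),np.sin(a)]
        return samp(u*p[2+1-1+0]*0+u*RR).mean()
    s=np.linspace(-.9,.9,80);o=0
    for ax,h,w in((0,.07,.085),(1,.085,.07)):
        for sg in(-1,1):
            f=lambda d:samp(np.c_[sg*(h+d)+0*s,s*w] if ax==0 else np.c_[s*w,sg*(h+d)+0*s])
            o-=np.median(np.abs(f(-.003)-f(.003)))
    return o
for n in("top","side"):
    c=V[n];b=min((minimize(lambda p:score(c,p),(.5445+dx,-.2505+dy,-.288),method="Nelder-Mead",options=dict(initial_simplex=np.array([.5445+dx,-.2505+dy,-.288])+np.array([[0,0,0],[.003,0,0],[0,.003,0],[0,0,.02]]))) for dx in(-.002,.002) for dy in(-.002,.002)),key=lambda r:r.fun)
    print(n,"face",b.x[:2].round(4),np.degrees(b.x[2]).round(2),b.fun.round(1))
    best=[]
    for RR in np.arange(.010,.020,.001):
        r=minimize(lambda q:score(c,(q[0],q[1],-.288),True),(.5445,-.2503),method="Nelder-Mead",options=dict(initial_simplex=[[.5445,-.2503],[.5475,-.2503],[.5445,-.2473]]))
        best.append((r.fun,RR,*r.x))
    print(" ring",[np.round(x,4).tolist() for x in sorted(best)[:3]])
c=W["side"];h=cv2.cvtColor(c["pixels"],cv2.COLOR_BGR2HSV)[140:158,322:346]
m=(h[...,0]>8)&(h[...,0]<32)&(h[...,1]>70);i=np.argwhere(m);print("bit px",i.mean(0)[::-1]+[322,140],len(i),"pred",topix(c,(.5439,-.2497,.1108)),"pred hole",topix(c,(.5445,-.2503,.06)))
E
python3 k.py
```

```text
top face [ 0.5433 -0.2507] -16.66 -233.1
 ring [[112.4318, 0.01, 0.5497, -0.2541], [113.7722, 0.015, 0.5433, -0.2503], [116.1355, 0.016, 0.5433, -0.25]]
side face [ 0.5448 -0.2505] -16.56 -155.5
 ring [[105.4964, 0.01, 0.5519, -0.2522], [108.0401, 0.015, 0.5452, -0.2513], [109.2842, 0.014, 0.5453, -0.2518]]
bit px [333.66666667 148.        ] 9 pred [333.33674841 148.71776438] pred hole [332.69497233 163.6899479 ]
```

```bash
python3 -m pendant '-1 0.5 20 0.3 1;-1 0.5 36 0.3 1;-1 0.5 42 0.3 1;-1 0.5 44 0.3 1;-1 0.5 46 0.3 1;-1 0.5 48 0.3 1;-1 0.5 48 0.3 1' 50
```

```text
clock: 6.98
position: [0.5442, -0.2518, 0.091]
eef_rot: [[0.284, 0.959, 0.001], [0.959, -0.284, -0.0], [-0.0, 0.001, -1.0]]
ft_force: [-0.2, 0.2, 0.3]
gripper_width: 0.0115
```

```bash
python3 -m pendant '0 0 2 0 1;0 0 4 0 1;0 0 6 0 1;0 0 8 0 1;0 0 8 0 1'
```

```text
clock: 7.6
position: [0.5441, -0.251, 0.0824]
eef_rot: [[0.284, 0.959, -0.0], [0.959, -0.284, 0.002], [0.001, -0.001, -1.0]]
ft_force: [1.9, 4.4, 1.2]
gripper_width: 0.0116
```

The key is in the slot, with a small side load along tool +x. I'll shift to relieve it and push past the pins with a small wiggle.

```bash
python3 -m pendant '0.6 0 1 0 1;0.6 0 3 1.5 1;0.6 0 4 -1.5 1;0.6 0 5 1.5 1;0.6 0 6 -1.5 1;0.6 0 7 1.5 1;0.6 0 8 -1.5 1;0.6 0 8 0 1'
```

```text
clock: 8.6
position: [0.5454, -0.2514, 0.0753]
eef_rot: [[0.286, 0.958, 0.003], [0.958, -0.286, -0.001], [0.0, 0.003, -1.0]]
ft_force: [5.8, 2.9, 2.8]
gripper_width: 0.0113
```

```bash
python3 -m pendant '0.4 0.4 1 1.5 1;0.4 0.4 2 -1.5 1;0.4 0.4 3 1.5 1;0.4 0.4 4 -1.5 1;0.4 0.4 5 1 1;0.4 0.4 5 -1 1;0.4 0.4 5 0 1'
python3 - <<'E'
from h import *
from rig import env
b=env.camera("side")
cv2.imwrite("pics/f.png",cv2.resize(b["pixels"][120:190,300:370],(560,560),interpolation=cv2.INTER_CUBIC))
E
```

```text
clock: 9.48
position: [0.5454, -0.2513, 0.0707]
eef_rot: [[0.285, 0.958, 0.002], [0.958, -0.285, -0.001], [-0.001, 0.003, -1.0]]
ft_force: [-0.2, 3.2, 7.9]
gripper_width: 0.0115
```

View pics/f.png

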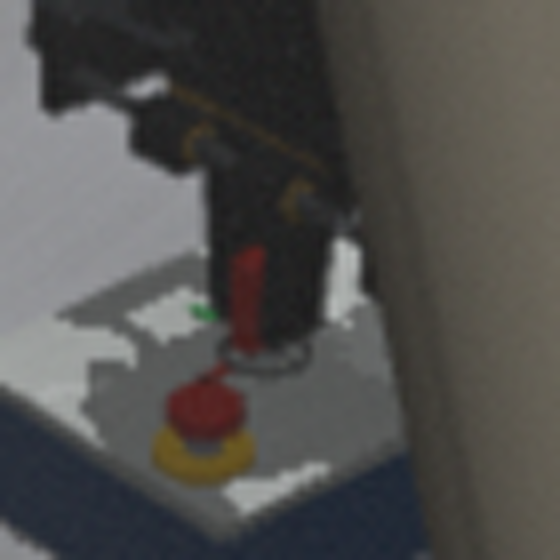

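The head sits right down at the ring (crop 250,350), with the pointer still at the black mark. I'll push further to check for a firm stop.

```bash
python3 -m pendant '0.2 0 1 1 1;0.2 0 2 -1 1;0.2 0 3 0 1;0.2 0 3 0 1;0.2 0 3 0 1'
```

```text
clock: 10.15
position: [0.5456, -0.2514, 0.0706]
eef_rot: [[0.285, 0.958, 0.004], [0.958, -0.285, -0.003], [-0.002, 0.005, -1.0]]
ft_force: [-5.9, 6.9, 29.9]
gripper_width: 0.0116
```

A firm stop at 30 N, at exactly the height expected for home. I'll ease the push and turn clockwise.

```bash
python3 -m pendant '0.3 -0.3 -1 0 1;0.3 -0.3 -1 8 1;0.3 -0.3 -1 16 1;0.3 -0.3 -1 24 1;0.3 -0.3 -1 32 1;0.3 -0.3 -1 40 1;0.3 -0.3 -1 48 1' 60
```

```text
clock: 11.02
position: [0.5455, -0.2515, 0.0706]
eef_rot: [[0.905, 0.425, 0.004], [0.425, -0.905, -0.004], [0.002, 0.005, -1.0]]
ft_force: [-2.0, 3.3, 21.2]
gripper_width: 0.0115
```

```bash
python3 -m pendant '0 0 0 8 1;0 0 0 16 1;0 0 0 24 1;0 0 0 32 1;0 0 0 40 1;0 0 0 46 1;0 0 0 48 1;0 0 0 48 1;0 0 0 48 1'
python3 - <<'E'
from h import *
from rig import env
b=env.camera("side");a=env.camera("top");s=env.read_state()
print(s["ft_force"],s["ft_torque"],s["qpos"])
x=[cv2.resize(i,(400,400),interpolation=cv2.INTER_CUBIC) for i in (a["pixels"][150:250,305:405],b["pixels"][130:190,305:365])]
cv2.imwrite("pics/g.png",np.hstack(x))
E
```

```text
clock: 12.15
position: [0.5455, -0.2516, 0.0706]
eef_rot: [[0.923, -0.384, 0.004], [-0.384, -0.923, -0.004], [0.005, 0.002, -1.0]]
ft_force: [-2.7, 2.8, 20.1]
gripper_width: 0.0117
[-2.06582901  3.53250327 20.89794974] [0.6715131  0.41542174 0.15836575] [-6.28585500e-01  6.28039392e-01  1.38805196e+00 -9.30982012e-04
  1.11998717e+00  1.33644268e+00]
```

View pics/g.png

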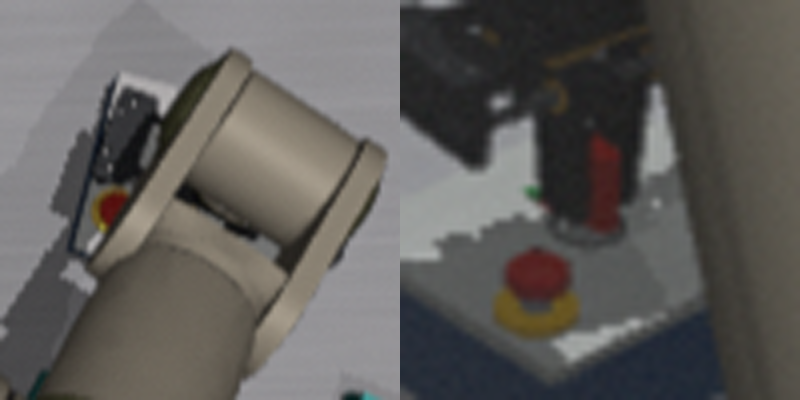

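The pointer (crop 542,203) is at the green mark, the key is still down, and the turning moment of about 0.16 N m exceeds the spring's 0.11. A short hold to check it's at rest, then I'll hand in.

```bash
python3 -m pendant '0 0 0 1 1;0 0 0 1 1;0 0 0 1 1;0 0 0 1 1'; python3 -c "
from rig import env
s=env.read_state();print(s['ft_torque'],abs(s['qd']).max());print(env.sign_off())"
```

```text
clock: 12.75
position: [0.5455, -0.2516, 0.0706]
eef_rot: [[0.917, -0.4, 0.004], [-0.4, -0.917, -0.004], [0.005, 0.002, -1.0]]
ft_force: [-2.2, 3.1, 20.9]
gripper_width: 0.0115
[0.62134399 0.46115754 0.18076298] 0.002510206288630176
the job is handed in; nothing more can be done
None
```

I took the red key from the rack, pushed it past the pins until it hit a firm stop, turned it about 97° clockwise and handed the job in at 12.75 s, still gripping, pushing and holding it turned. I got no verdict back.

- **Fully in:** it stopped at tool height 0.0706 m under a 30 N push; home was expected at about 0.071 m. I only started turning after that.
- **Turned:** in the last picture the red pointer is beside the green mark. The turning moment was about 0.18 N m, against the 0.11 N m needed at the stop. I could not read the switch angle directly.
- **Held:** about 20 N downward with the grip set to 60 N. The finger opening was 11.5 mm and the joints were practically still.
- **Disagreement:** my keyhole estimates from the two cameras differed by up to 2 mm. The slot guided the key in, and it settled about 1.7 mm from the point I aimed at.
- **Not checked:** I took no final picture of the yellow and blue keys, tubs or mooncakes. I noticed no contact with any of them.

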